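Sort gearbox sleeves on the stepped gauge pin

TASK

The two flanged sleeves stripped from the gearbox look the same outside but their bores may differ. One at a time, ease each sleeve, flange down, over the fixed stepped gauge pin as far as it will go without forcing or dropping it, and before touching the other one set it down gently, upright, where it belongs: in the rectangular tray if it went all the way down to the gauge's foot, in the round dish if it stopped on the pin's shoulder. Do not tip a sleeve over, and leave the gear and the spanner where they are.

Things in the scene. Friction and masses are not known exactly. Their poses are not given: they have to be found in the camera images.
- sleeve_1_mid (a point): flanged steel sleeve standing on its flange: body 50 mm diameter, bottom flange 62 mm diameter and 8 mm thick, 70 mm tall, 0.4 to 0.8 kg, bored right through. Its bore is 32 or 39 mm, not known beforehand; outside, both sleeves are alike. This point: on its axis, half-way up (35 mm above its underside); z along the axis, up
- sleeve_2_mid (a point): the other flanged steel sleeve standing on its flange: body 50 mm diameter, bottom flange 62 mm diameter and 8 mm thick, 70 mm tall, 0.4 to 0.8 kg, bored right through. Its bore is 32 or 39 mm, not known beforehand; outside, both sleeves are alike. This point: on its axis, half-way up (35 mm above its underside); z along the axis, up
- gauge: stepped steel gauge pin, upright, bolted down. Origin on its axis at bench level, z up. Round foot 100 mm diameter, top 12 mm up; pin 35 mm diameter to 44 mm up, 28 mm diameter above the shoulder to 86 mm, tapering to its tip at 92 mm. A 39 mm bore goes down to the foot: sleeve's middle 47 mm above the origin
- gauge_shoulder (a point): centre of the pin's shoulder, on the axis, 44 mm above bench level, where the 35 mm diameter slopes in at 45 degrees to 28 mm (47.5 mm up). A sleeve with 32 mm bore stops here, its middle about 80.5 mm above bench level
- tray: rectangular dark sheet-steel tray, fixed, 200 mm along its x, 140 mm along its y, walls 4 mm thick and 26 mm high. Origin at the centre of its underside at bench level; inner floor 4 mm up. A sleeve standing in it has its middle 39 mm above the origin
- dish: round aluminium parts dish, fixed, 160 mm across its rim and 148 mm across its foot, 26 mm high, wall 3 mm. Origin at the centre of its underside at bench level; flat inner floor about 140 mm across, 4 mm up. A sleeve standing in it has its middle 39 mm above the origin
- gear: steel gear lying flat, 95 mm diameter, 34 mm high; to be left alone. Origin at the centre of its underside
- spanner: steel spanner lying flat, 200 mm long; to be left alone. Origin at its middle, on the bench
Not all that is in view belongs to the job. What is shaped like the part that bears sleeve_2_mid but brown is not meant. What is shaped like the part that bears sleeve_1_mid but blue is not meant.

How it is judged:
On the way, in this order (a step that is already met when the one before it is completed fails the run):
1. one sleeve is over the gauge pin, upright, as far down as it goes (to within about 4 mm) (((horizontal distance between sleeve_1_mid and gauge below 0.004 m and height (world z) of sleeve_1_mid below 0.0505 m and angle between sleeve_1_mid's own z axis and vertical below 0.08 rad and linear speed of sleeve_1 below 0.02 m/s) or (horizontal distance between sleeve_2_mid and gauge below 0.004 m and height (world z) of sleeve_2_mid below 0.085 m and angle between sleeve_2_mid's own z axis and vertical below 0.08 rad and linear speed of sleeve_2 below 0.02 m/s))), for 0.2 s.
2. it stands released where it belongs, the other sleeve not yet taken (within 60 mm of its start) (((angle between sleeve_1_mid's own z axis and vertical below 0.06 rad and linear speed of sleeve_1 below 0.02 m/s and x of sleeve_1_mid in the frame of tray between -0.068 and 0.068 m and y of sleeve_1_mid in the frame of tray between -0.038 and 0.038 m and z of sleeve_1_mid in the frame of tray between 0.036 and 0.042 m and contact force between the fingers and sleeve_1 below 0.1 N and distance of sleeve_2_mid from where it was at the start of the episode below 0.06 m) or (angle between sleeve_2_mid's own z axis and vertical below 0.06 rad and linear speed of sleeve_2 below 0.02 m/s and horizontal distance between sleeve_2_mid and dish below 0.045 m and z of sleeve_2_mid in the frame of dish between 0.036 and 0.042 m and contact force between the fingers and sleeve_2 below 0.1 N and distance of sleeve_1_mid from where it was at the start of the episode below 0.06 m))), for 0.2 s.
3. the other sleeve is over the gauge pin, upright, as far down as it goes (to within about 4 mm), the first still where it belongs ((((horizontal distance between sleeve_1_mid and gauge below 0.004 m and height (world z) of sleeve_1_mid below 0.0505 m and angle between sleeve_1_mid's own z axis and vertical below 0.08 rad and linear speed of sleeve_1 below 0.02 m/s) and angle between sleeve_2_mid's own z axis and vertical below 0.06 rad and linear speed of sleeve_2 below 0.02 m/s and horizontal distance between sleeve_2_mid and dish below 0.045 m and z of sleeve_2_mid in the frame of dish between 0.036 and 0.042 m) or ((horizontal distance between sleeve_2_mid and gauge below 0.004 m and height (world z) of sleeve_2_mid below 0.085 m and angle between sleeve_2_mid's own z axis and vertical below 0.08 rad and linear speed of sleeve_2 below 0.02 m/s) and angle between sleeve_1_mid's own z axis and vertical below 0.06 rad and linear speed of sleeve_1 below 0.02 m/s and x of sleeve_1_mid in the frame of tray between -0.068 and 0.068 m and y of sleeve_1_mid in the frame of tray between -0.038 and 0.038 m and z of sleeve_1_mid in the frame of tray between 0.036 and 0.042 m))), for 0.2 s.
At the end, for the whole second after the job is handed in: The sleeve that goes down to the gauge's foot (39 mm bore) stands flat and upright inside the rectangular tray, and the one that stops on the shoulder (32 mm bore) stands flat and upright inside the round dish, both released and at rest (tilt under 0.06 rad, underside within 3 mm of the floor) (angle between each of sleeve_1_mid, sleeve_2_mid's own z axis and vertical below 0.06 rad and linear speed of each of sleeve_1, sleeve_2 below 0.02 m/s and x of sleeve_1_mid in the frame of tray between -0.068 and 0.068 m and y of sleeve_1_mid in the frame of tray between -0.038 and 0.038 m and z of sleeve_1_mid in the frame of tray between 0.036 and 0.042 m and horizontal distance between sleeve_2_mid and dish below 0.045 m and z of sleeve_2_mid in the frame of dish between 0.036 and 0.042 m); the robot touches nothing.
It fails at once if a bystander (gear or spanner) is shifted by more than 25 mm (distance of any of gear, spanner from where it was at the start of the episode above 0.025 m).
It fails at once if a sleeve is forced onto the gauge (over 80 N) (contact force between any of sleeve_1, sleeve_2 and gauge above 80 N).
It fails at once if a sleeve is let fall: faster than 0.5 m/s over the pin, or low over the tray or dish (a free fall of about 13 mm) ((linear speed of sleeve_1 above 0.5 m/s and ((horizontal distance between sleeve_1_mid and gauge below 0.012 m and height (world z) of sleeve_1_mid below 0.12 m) or (horizontal distance between sleeve_1_mid and tray below 0.06 m and height (world z) of sleeve_1_mid below 0.07 m) or (horizontal distance between sleeve_1_mid and dish below 0.06 m and height (world z) of sleeve_1_mid below 0.07 m))) or (linear speed of sleeve_2 above 0.5 m/s and ((horizontal distance between sleeve_2_mid and gauge below 0.012 m and height (world z) of sleeve_2_mid below 0.12 m) or (horizontal distance between sleeve_2_mid and tray below 0.06 m and height (world z) of sleeve_2_mid below 0.07 m) or (horizontal distance between sleeve_2_mid and dish below 0.06 m and height (world z) of sleeve_2_mid below 0.07 m)))).
It fails at once if a sleeve is tipped over (beyond 0.6 rad) (angle between any of sleeve_1_mid, sleeve_2_mid's own z axis and vertical above 0.6 rad).
It also fails if it takes over 72 s, if anything falls off the work surface, if the arm or the gripper's body presses on something with over 40 N, if the wrist force passes 120 N, or if a joint passes its speed limit or range.

ROBOT

A 6-joint arm with a two-finger parallel gripper is mounted at the origin on the work surface. World frame = base frame: x ahead of the robot, y to its left, z up, the work surface at z = 0. Lengths are in m, angles in rad, forces in N, time in s.
With the tool pointing down it reaches from about 0.35 to 0.725 m from the base axis. Payload 6 kg.
Tool frame: the origin (TCP) lies at the very end of the fingers, on their centre line; the grasp point (between the pads) lies 19 mm behind it; z points along the fingers, y is the line along which they close (so a half turn about z gives the same grasp; the last joint's range is limited). The gripper opens to 85 mm and grips with 20 to 120 N. Pads are 22 mm wide; open, the fingers measure 114 mm over their backs; the gripper's body (76 mm by 85 mm) begins 54 mm behind the grasp point. The pads swing forward as they close: fully open they stand 13 mm farther back than shut.
Start: joints at [1.545, 0.04, 0.085, 0, -1.615, -0.334], TCP at [0.211, 0.562, 0.231] pointing down, gripper open.
Joint ranges: [-2.56, 2.56], [-1.29, 2.01], [-1.08, 1.49], [-3.29, 1.98], [-2.81, -0.18], [-2.99, 2.99]. Speed limits (rad/s): [2.57, 2.57, 3.01, 3.14, 3.14, 3.14].

INTERFACE

Orientations are given as a unit quaternion [w, x, y, z].
In Python, from bench import sensors, vision, close_job, boxes_of, landmark_of gives the robot as it stands.
- The arm moves only by the tool carry_out, never from a script. Its argument "commands" is text: rows parted by semicolons, each of 6 numbers parted by spaces: the shift along the tool's x, y, z scaled (see below), then the turn, a rotation vector about the tool's x, y, z scaled (see below). A call has 1 to 8 rows; each row is the pose to reach, as a shift and turn from the pose commanded when the call began, along the tool's axes at that moment; what a row does not reach only later rows make up. The controller multiplies each number of a shift by 0.1 m and each number of a turn by 2 rad. A row lasts 1/8 s, in which the tool goes at most 62.5 mm and 10.7 degrees, less where a joint would pass 70% of its speed; a pose out of reach is approached as far as the arm can. A call with a number of a shift or a turn outside -1 to 1 is refused whole. A call with a gripper value outside its range is refused whole. "hand" is the opening, from -1 (shut) to 1 (fully open), set as the call begins (left out, the last holds). The fingers move at their own pace and stop on an object; "grip_force" is the grip in N (left out, the last holds). Time passes only in rows, so rows that repeat a pose let the fingers close. It gives the time, the measured TCP pose, the force, the opening and the grip force at its end, in the units of the state.
- sensors.state(): the state, without advancing time (a new reading comes with each control period).
- vision.snapshot(name): name is "scene" or "top" or "wrist"; returns a dict with "image" (384x512x3 uint8, red, green, blue), "camera_matrix" (3x3 intrinsics, pixels), "rvec" (rotation vector, rad) and "tvec" (3), from world to camera coordinates, as OpenCV has them. Camera axes: x right, y down, z forward; pixel columns grow to the right and rows downward; lengths in m; the calibration is good to about 2 mm. A picture is of the moment at which its call begins. There is no depth.
- close_job(): hands the job in; it is judged then, once.
Trained networks look in a picture, given as the dict that the camera call returned (one of the last four; its "shot" number tells which), for a name from the list of things; names that differ only in an ending like _2 or _b are one class to them, and where a whole thing is asked for, a point or a joint stands for the part that bears it (a point fixed in the world has none). Each returns a list of dicts, best first, with "score" (0 to 1); they miss things now and then, are a little off and sometimes report something else, mostly with a low value. They report only what shows in the picture. A call takes as long as a camera call. They do not tell look-alikes from the thing itself.
- boxes_of(picture, thing): "rect" ([left, top, right, bottom] in pixels, round what is visible of it).
- landmark_of(picture, thing): "centre" ([column, row] in pixels: a listed point, or the origin of a listed thing).
The state is a dict: "clock": time; "joint_positions": joint angles; "qvel": joint speeds; "effort": joint torques, N m; "eef_pos": TCP position; "tcp_rot": TCP orientation; "contact_force": force on the tool from outside, world axes, zero at the start; "wrist_torque": the same for the moment, N m; "finger_gap": opening from 0.0 (shut) to 1.0 (fully open); "gripper_force": force on a finger pad.
Only numpy, scipy, OpenCV 4.12 (cv2) and the standard library are available. Lean on these libraries where they do the work, as an engineer would, in place of code of your own. Each camera call takes 0.05 s, during which the arm holds its last target. There are 200 camera calls.

## Working session

There is one attempt and no reset: what is moved stays moved. The work goes in short steps, Python scripts to look and compute and a tool call to move; the robot and the scene stay as the last step left them, time stands still between calls to the robot, and variables do not carry over. Pictures are saved under pics/ and viewed, at most 10 in all, crops included, and the job is handed in when it is done.

Besides the shell and the picture viewer there is one more tool, called after "Request:" in YAML: its name, and indented under it one key for each argument. carry_out: Moves the arm, as the interface text tells. Shifts and turns lie within -1 to 1; 1 stands for 0.1 m of shift or 2 rad of turn. Its arguments: {"type":"object","properties":{"commands":{"type":"string"},"hand":{"type":"number"},"grip_force":{"type":"number"}},"required":["commands"]}

```bash
mkdir -p pics
cat > h.py <<'E'
import numpy as np, cv2
from bench import sensors, vision, close_job, boxes_of, landmark_of
def ray(p,px):
    R=cv2.Rodrigues(np.array(p["rvec"],float))[0]; t=np.array(p["tvec"],float).ravel()
    K=np.array(p["camera_matrix"],float)
    d=R.T@np.linalg.inv(K)@np.array([px[0],px[1],1.]); c=-R.T@t
    return c,d
def at(p,px,z):
    c,d=ray(p,px); return (c+d*(z-c[2])/d[2])[:3]
def proj(p,X):
    return cv2.projectPoints(np.array(X,float).reshape(-1,3),np.array(p["rvec"],float),np.array(p["tvec"],float),np.array(p["camera_matrix"],float),None)[0].reshape(-1,2)
Z=dict(sleeve_1_mid=.035,gauge=0,gauge_shoulder=.044,tray=0,dish=0,gear=0,spanner=0)
def save(p,n): cv2.imwrite("pics/"+n,p["image"][:,:,::-1])
E
python3 - <<'E'
from h import *
print(sensors.state())
for n in ("scene","top"):
    p=vision.snapshot(n); save(p,n+"0.png")
    for k in Z:
        print(n,k,[(np.round(d["centre"]),round(d["score"],2),np.round(at(p,d["centre"],Z[k])[:2],3)) for d in landmark_of(p,k)[:5]])
    print([(np.round(d["rect"]),round(d["score"],2)) for d in boxes_of(p,"sleeve_1_mid")])
E
```

```text
{'clock': 0.0, 'joint_positions': array([ 1.54470415e+00,  4.08190542e-02,  8.38103843e-02, -4.67576378e-04,
       -1.61547666e+00, -3.33692003e-01]), 'qvel': array([ 6.84544999e-04, -4.16104497e-05,  5.15650544e-04,  7.21891993e-04,
        7.95020895e-04, -2.00582659e-04]), 'effort': array([-2.81355278e-04, -3.68209398e+01,  3.47423172e+01,  6.93271860e+00,
       -5.31387384e-03,  2.46763484e-06]), 'eef_pos': array([0.21105403, 0.56131255, 0.23027375]), 'tcp_rot': array([ 8.70315172e-04,  9.83864462e-01, -1.78913256e-01, -1.01433600e-04]), 'contact_force': array([ 0.98667015, -0.49298301,  0.75753723]), 'wrist_torque': array([-0.00322314,  0.00224872, -0.0589858 ]), 'gripper_force': 0.0, 'finger_gap': 1.000298291232955}
scene sleeve_1_mid [(array([256., 147.]), 0.96, array([0.377, 0.078])), (array([279., 167.]), 0.59, array([0.479, 0.098]))]
scene gauge [(array([295., 234.]), 0.97, array([0.674, 0.045]))]
scene gauge_shoulder [(array([298., 222.]), 0.9, array([0.678, 0.047]))]
scene tray [(array([362., 158.]), 0.98, array([0.498, 0.347]))]
scene dish [(array([108., 225.]), 0.65, 
[... 344 characters left out ...]
([0.475, 0.097])), (array([238., 258.]), 0.68, array([0.377, 0.082])), (array([192., 147.]), 0.53, array([0.696, 0.214]))]
top gauge [(array([248., 153.]), 0.7, array([0.684, 0.055]))]
top gauge_shoulder [(array([252., 152.]), 0.88, array([0.676, 0.044]))]
top tray [(array([148., 217.]), 0.88, array([0.5  , 0.344]))]
top dish [(array([392., 217.]), 0.89, array([ 0.49 , -0.353])), (array([348., 144.]), 0.66, array([ 0.707, -0.236]))]
top gear [(array([190., 147.]), 0.71, array([0.704, 0.228])), (array([251., 154.]), 0.41, array([0.68 , 0.047]))]
top spanner [(array([347., 142.]), 0.75, array([ 0.715, -0.234]))]
[(array([227., 249., 249., 275.]), 0.72), (array([223., 210., 246., 236.]), 0.65)]
```

View pics/top0.png

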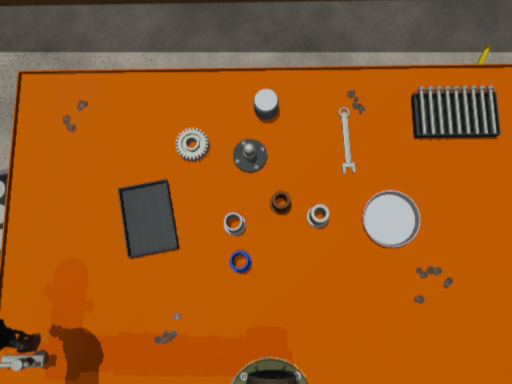

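View pics/scene0.png

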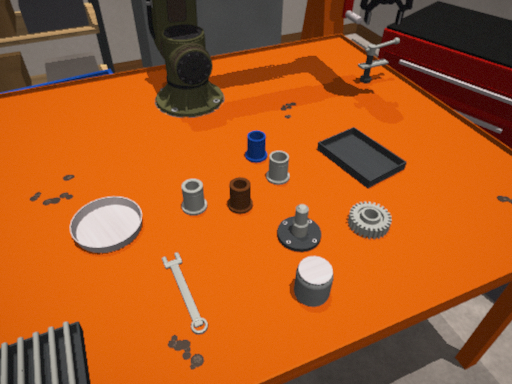

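The view shows four sleeve-shaped things in the top picture: steel at (234,223), steel at (319,215), brown at (281,203) and blue at (240,261). I choose the two steel ones. The gauge is at (250,153), the dish at (391,219) and the tray at (148,218). The white-topped cylinder at (266,103) is not part of the job.

```bash
cat >> h.py <<'E'
def tri(ps,pxs):
    A=np.zeros((3,3));b=np.zeros(3)
    for p,x in zip(ps,pxs):
        c,d=ray(p,x); d=d/np.linalg.norm(d); M=np.eye(3)-np.outer(d,d); A+=M; b+=M@c
    return np.linalg.solve(A,b)
E
python3 - <<'E'
from h import *
t=vision.snapshot("top"); s=vision.snapshot("scene")
im=t["image"]; hsv=cv2.cvtColor(im,cv2.COLOR_RGB2HSV)
print([ (np.round(at(t,x,z)[:2],3)) for x,z in (((234,221),.07),((319.5,212.5),.07),((392,219),.02),((149,219),.013))])
print("s: B",at(s,(194,195),.035), "A",at(s,(279,167),.035))
# dish ellipse & tray rect
m=((hsv[...,1]<60)&(hsv[...,2]>120)).astype(np.uint8)
c=[c for c in cv2.findContours(m,0,1)[0] if cv2.contourArea(c)>1000 and 350<c[:,0,0].mean()<425 and 180<c[:,0,1].mean()<260]
for k in c: e=cv2.fitEllipse(k);print("dish",e,at(t,e[0],.026))
m=((hsv[...,2]<90)).astype(np.uint8)
for k in cv2.findContours(m,0,1)[0]:
    if cv2.contourArea(k)>1500 and 110<k[:,0,0].mean()<190 and 170<k[:,0,1].mean()<260:
        q=cv2.boxPoints(cv2.minAreaRect(k)); w=[at(t,a,.026)[:2] for a in q]; print("tray",np.round(w,3),np.mean(w,0))
print("C",ray(t,(0,0))[0],ray(s,(0,0))[0])
a=cv2.resize(im[190:280,210:340],None,fx=5,fy=5,interpolation=3); cv2.imwrite("pics/crop.png",a[:,:,::-1])
E
```

```text
[array([0.475, 0.092]), array([ 0.496, -0.139]), array([ 0.483, -0.347]), array([0.491, 0.337])]
s: B [ 0.49522563 -0.1367816   0.035     ] A [0.48009944 0.0969826  0.035     ]
dish ((390.6058044433594, 218.8097381591797), (53.39601516723633, 55.348758697509766), 115.33025360107422) [ 0.48234268 -0.34143281  0.026     ]
tray [[0.58  0.43 ]
 [0.603 0.286]
 [0.405 0.247]
 [0.382 0.388]] [0.49242839 0.33768299]
C [0.30385784 0.00370614 1.34251594] [ 1.2055593  -0.30046782  0.71483183]
```

View pics/crop.png

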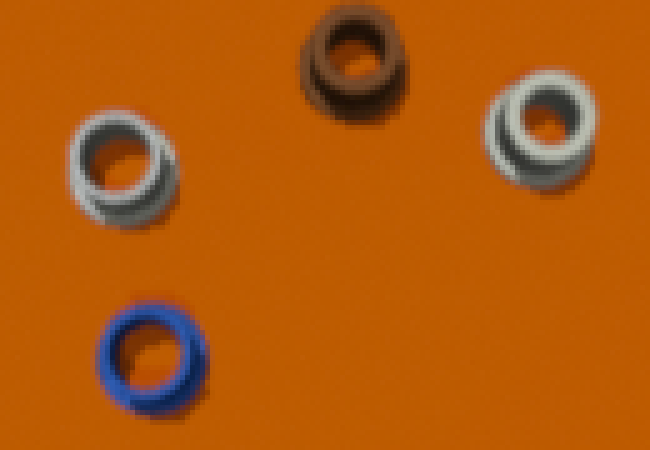

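The crop shows the left steel sleeve, at crop (115,160), with a thin wall, so probably the 39 mm bore. The right one, at (550,120), has a thick wall, so probably 32 mm. Brown and blue are decoys. I'll go above the left one.

Request:
carry_out:
  commands: "0.5 0.5 0 0 0 -0.09;1 1 0 0 0 -0.18;1 1 0 0 0 -0.18;1 1 0 0 0 -0.18"
  hand: 1

```text
clock: 1.5
eef_pos: [0.27, 0.4323, 0.2319]
tcp_rot: [-0.001, 1.0, -0.001, 0.0]
contact_force: [0.2, -0.1, 0.1]
finger_gap: 1.0
gripper_force: 0.0
```

Request:
carry_out:
  commands: "0.5 0.5 0 0 0 0;1 1 0 0 0 0;1 1 0 0 0 0"

```text
clock: 1.88
eef_pos: [0.3711, 0.3319, 0.2312]
tcp_rot: [0.0, 1.0, -0.001, 0.0]
contact_force: [-0.1, 0.9, 0.4]
finger_gap: 1.001
gripper_force: 0.0
```

Request:
carry_out:
  commands: "0.5 0.5 0 0 0 0;1 1 0 0 0 0;1 1 0 0 0 0"

```text
clock: 2.25
eef_pos: [0.4712, 0.2318, 0.2305]
tcp_rot: [0.001, 1.0, -0.001, -0.0]
contact_force: [-0.2, -0.4, -0.6]
finger_gap: 0.996
gripper_force: 0.0
```

Request:
carry_out:
  commands: "0 0.5 0 0 0 0;0 1 0 0 0 0;0 1 0 0 0 0;0 1 0 0 0 0"

```text
clock: 2.75
eef_pos: [0.4696, 0.134, 0.231]
tcp_rot: [-0.0, 1.0, 0.0, -0.0]
contact_force: [0.2, 0.4, -0.2]
finger_gap: 1.0
gripper_force: 0.0
```

Run:
```python
from h import *
p=vision.snapshot("wrist"); save(p,"w0.png"); s=sensors.state(); print(s["clock"],s["eef_pos"],s["tcp_rot"],s["joint_positions"])
for k in ("sleeve_1_mid","gauge","gauge_shoulder"):
    print(k,[(np.round(d["centre"]),round(d["score"],2),np.round(at(p,d["centre"],Z[k])[:2],3)) for d in landmark_of(p,k)[:5]])
print(ray(p,(0,0))[0], proj(p,[s["eef_pos"]]))
```

```text
2.8 [0.46959957 0.13419412 0.23097387] [ 1.63203006e-07  9.99999725e-01  6.86868712e-04 -2.80409208e-04] [ 6.92134950e-01 -2.59986469e-01 -1.91955589e-01 -3.58195430e-04
 -1.63925942e+00  8.80010688e-01]
sleeve_1_mid [(array([299., 250.]), 0.65, array([0.371, 0.082])), (array([288., 163.]), 0.58, array([0.474, 0.097]))]
gauge []
gauge_shoulder []
[0.54530268 0.13505721 0.37351446] [[254.15522085 254.88769856]]
```

View pics/w0.png

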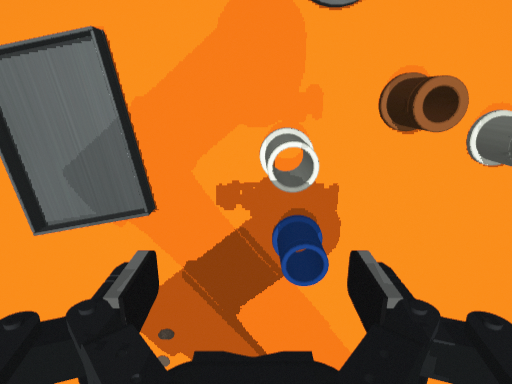

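The wrist view shows the left steel sleeve's top ring at about (293,166) and its flange at (288,154). The blue decoy is at (300,255) and the brown one at (430,103). I'll look at the gauge from straight above, then at this sleeve from straight above.

Request:
carry_out:
  commands: "0.5 0.44 0 0 0 0;1 0.87 0 0 0 0;1 0.87 0 0 0 0"

```text
clock: 3.32
eef_pos: [0.5712, 0.0442, 0.2291]
tcp_rot: [0.001, 1.0, -0.001, -0.002]
contact_force: [-0.1, 1.2, -0.2]
finger_gap: 1.0
gripper_force: 0.0
```

Request:
carry_out:
  commands: "0.32 0 0 0 0 0;0.32 0 0 0 0 0;0.32 0 0 0 0 0"

```text
clock: 3.7
eef_pos: [0.6013, 0.0466, 0.2312]
tcp_rot: [0.0, 1.0, 0.001, -0.0]
contact_force: [-0.9, -0.7, 0.2]
finger_gap: 1.002
gripper_force: 0.0
```

Run:
```python
from h import *
p=vision.snapshot("wrist"); save(p,"wg.png"); s=sensors.state(); print(s["clock"],s["eef_pos"],s["tcp_rot"])
for k in ("gauge","gauge_shoulder"):
    print(k,[(np.round(d["centre"],1),round(d["score"],2),np.round(at(p,d["centre"],Z[k])[:2],4)) for d in landmark_of(p,k)[:5]])
```

```text
3.75 [0.60125595 0.04653222 0.23165202] [-2.33846969e-05  9.99999794e-01  6.16656656e-04  1.76627623e-04]
gauge [(array([250.4,  90.9]), 0.59, array([0.6783, 0.0497])), (array([211.8, 269.4]), 0.27, array([0.4577, 0.1001]))]
gauge_shoulder [(array([245.8,  90.1]), 0.66, array([0.6789, 0.0539]))]
```

Request:
carry_out:
  commands: "-0.5 -0.24 0 0 0 0;-1 -0.48 0 0 0 0;-1 -0.48 0 0 0 0"

```text
clock: 4.22
eef_pos: [0.4995, 0.095, 0.233]
tcp_rot: [-0.001, 1.0, 0.002, 0.002]
contact_force: [0.4, -0.7, -0.1]
finger_gap: 0.999
gripper_force: 0.0
```

Request:
carry_out:
  commands: "-0.5 0 0 0 0 0;-1 0 0 0 0 0;-1 0 0 0 0 0;-1 0 0 0 0 0"

```text
clock: 4.72
eef_pos: [0.4019, 0.0939, 0.2318]
tcp_rot: [-0.0, 1.0, 0.0, 0.001]
contact_force: [0.3, 0.6, 0.5]
finger_gap: 1.001
gripper_force: 0.0
```

Run:
```python
from h import *
p=vision.snapshot("wrist"); save(p,"wa.png"); s=sensors.state(); print(s["clock"],s["eef_pos"],s["tcp_rot"])
for k in ("sleeve_1_mid",):
    print(k,[(np.round(d["centre"],1),round(d["score"],2),np.round(at(p,d["centre"],Z[k])[:2],4)) for d in landmark_of(p,k)[:5]])
g=cv2.imread("pics/wg.png"); a=cv2.imread("pics/wa.png")
print(p["camera_matrix"])
cv2.imwrite("pics/ga.png",np.hstack([cv2.resize(i[90:290,156:356],None,fx=2,fy=2) for i in (g,a)]))
```

```text
4.775 [0.40210981 0.09382847 0.23137702] [-1.72547185e-07  9.99999998e-01  2.46949414e-05  5.59317078e-05]
sleeve_1_mid [(array([267. , 193.2]), 0.9, array([0.3726, 0.0791])), (array([250.1,  91.3]), 0.83, array([0.4787, 0.0973]))]
[[325.59871288   0.         252.56774457]
 [  0.         325.59871288 192.76120554]
 [  0.           0.           1.        ]]
```

View pics/ga.png

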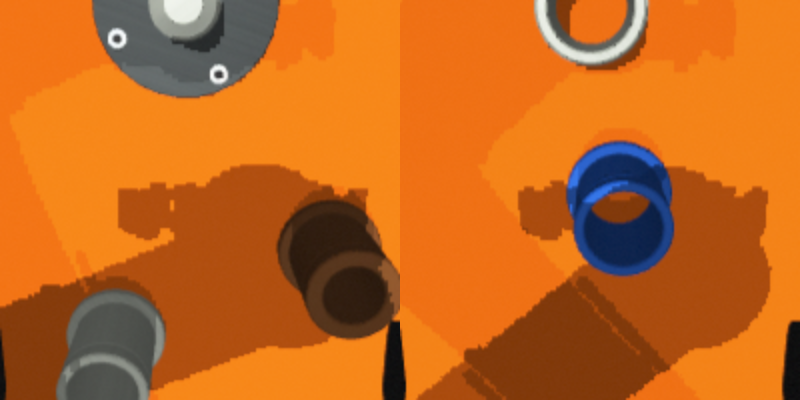

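The left crop shows the gauge near pixel (249,91) and the right crop the steel sleeve's ring near (252,92). Both sit at almost the same pixel, so calibration bias cancels. I'll fit both.

```bash
cat >> h.py <<'E'
def fitcirc(img,ctr,rad,win):
    """low-saturation blob round ctr -> ellipse of its outer contour (hull)"""
    hsv=cv2.cvtColor(img,cv2.COLOR_BGR2HSV)
    m=(hsv[...,1]<110).astype(np.uint8); k=np.zeros_like(m); cv2.circle(k,ctr,win,1,-1); m&=k
    c=max(cv2.findContours(m,0,1)[0],key=cv2.contourArea)
    return cv2.fitEllipse(cv2.convexHull(c))
E
python3 - <<'E'
from h import *
p=vision.snapshot("wrist")   # same pose as wa; rotation same as wg up to tiny
g=cv2.imread("pics/wg.png"); a=cv2.imread("pics/wa.png")
eg=fitcirc(g,(249,91),0,62); ea=fitcirc(a,(250,91),0,36)
print(eg,ea)
hg=cv2.cvtColor(g,cv2.COLOR_BGR2GRAY)
m=np.zeros_like(hg); cv2.circle(m,(249,91),22,1,-1); m=((hg>200)&(m>0)).astype(np.uint8)
et=cv2.fitEllipse(max(cv2.findContours(m,0,1)[0],key=cv2.contourArea)); print("tip",et)
s=sensors.state()["eef_pos"]; sg=np.array([.60125595,.04653222,.23165])
for n,e,z in (("foot",eg,.012),("tip",et,.09),("sleeve",ea,.07)):
    print(n,at(p,e[0],z)-s, "abs", at(p,e[0],z)-s+(sg if n!="sleeve" else s))
E
```

```text
((248.3873291015625, 89.38459777832031), (92.86168670654297, 97.47469329833984), 176.29220581054688) ((251.33038330078125, 92.33953857421875), (56.775390625, 59.600364685058594), 177.10707092285156)
tip ((247.05116271972656, 90.82786560058594), (18.503129959106445, 19.902822494506836), 2.986050605773926)
foot [ 0.07838871  0.00498691 -0.21882626] abs [0.67964466 0.05151913 0.01282374]
tip [ 0.07666401  0.00527726 -0.14082626] abs [0.67791996 0.05180948 0.09082374]
sleeve [ 0.07544317  0.00176466 -0.16082626] abs [0.47764464 0.09549278 0.07      ]
```

Request:
carry_out:
  commands: "0.4 -0.02 0.3 0 0 0;0.75 -0.02 0.8 0 0 0;0.75 -0.02 1 0 0 0;0.75 -0.02 1 0 0 0"

```text
clock: 5.38
eef_pos: [0.4761, 0.095, 0.1295]
tcp_rot: [0.001, 1.0, -0.0, -0.002]
contact_force: [0.1, 0.5, -0.0]
finger_gap: 1.0
gripper_force: 0.0
```

Run:
```python
from h import *
p=vision.snapshot("wrist"); save(p,"wa2.png"); s=sensors.state(); print(s["clock"],s["eef_pos"],s["tcp_rot"],s["contact_force"])
P=s["eef_pos"]; print(proj(p,[[P[0],P[1],.07],[.4776,.0955,.07]]))
```

```text
5.425 [0.47683415 0.095452   0.13177056] [ 5.85109175e-04  9.99999827e-01 -5.90676554e-05 -2.11443019e-05] [-0.4096851   0.50858114  0.94380631]
[[253.00991353 210.60094567]
 [252.93565023 209.51217239]]
```

View pics/wa2.png

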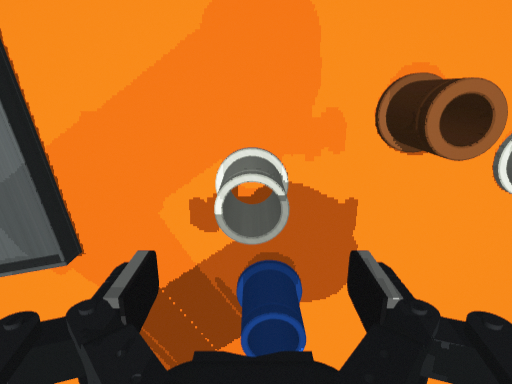

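The sleeve ring is at (252,208), centred between the fingers (157..348) and matching the prediction. I'll descend and grasp.

Request:
carry_out:
  commands: "0.01 0 0.4 0 0 0;0.01 0 0.7 0 0 0;0.01 0 1 0 0 0;0.01 0 1 0 0 0"

```text
clock: 5.92
eef_pos: [0.4772, 0.0958, 0.0316]
tcp_rot: [0.0, 1.0, 0.0, -0.0]
contact_force: [0.0, -0.0, 0.8]
finger_gap: 0.999
gripper_force: 0.0
```

Request:
carry_out:
  commands: "0 0 0.05 0 0 0;0 0 0.05 0 0 0;0 0 0.05 0 0 0;0 0 0.05 0 0 0;0 0 0.05 0 0 0;0 0 0.05 0 0 0;0 0 0.05 0 0 0"
  hand: -1
  grip_force: 60

```text
clock: 6.8
eef_pos: [0.4787, 0.096, 0.0284]
tcp_rot: [-0.0, 1.0, 0.0, 0.001]
contact_force: [-2.5, -1.0, 6.4]
finger_gap: 0.58
gripper_force: 62.4
```

Request:
carry_out:
  commands: "0 0 0.05 0 0 0;0 0 0.05 0 0 0;0 0 0.05 0 0 0;0 0 0.05 0 0 0"

```text
clock: 7.3
eef_pos: [0.479, 0.0959, 0.0283]
tcp_rot: [0.0, 1.0, 0.001, 0.002]
contact_force: [-22.3, -1.1, 37.6]
finger_gap: 0.582
gripper_force: 64.9
```

Request:
carry_out:
  commands: "0 0 -0.2 0 0 0;0 0 -0.6 0 0 0;0 0 -1 0 0 0;0 0 -1 0 0 0;0 0 -1 0 0 0"

```text
clock: 7.92
eef_pos: [0.4766, 0.0958, 0.1194]
tcp_rot: [0.0, 1.0, -0.0, -0.002]
contact_force: [0.2, -0.7, -5.9]
finger_gap: 0.579
gripper_force: 63.9
```

Run:
```python
from h import *
p=vision.snapshot("wrist"); save(p,"wa3.png"); s=sensors.state(); print(s["clock"],s["eef_pos"],s["tcp_rot"],s["contact_force"],s["finger_gap"])
P=s["eef_pos"]; print(proj(p,P+np.array([[0,0,.044],[0,0,-.02],[.025,0,.044],[-.025,0,.044]])))
```

```text
7.975 [0.47646667 0.09558521 0.11895799] [ 4.09382868e-04  9.99998202e-01 -9.34846968e-06 -1.85158258e-03] [-0.64049064 -0.15194446 -5.67791326] 0.5795921801382022
[[256.05114381 313.54367926]
 [254.73427403 237.23629845]
 [256.21472665 250.76212832]
 [255.90714186 368.81027295]]
```

View pics/wa3.png

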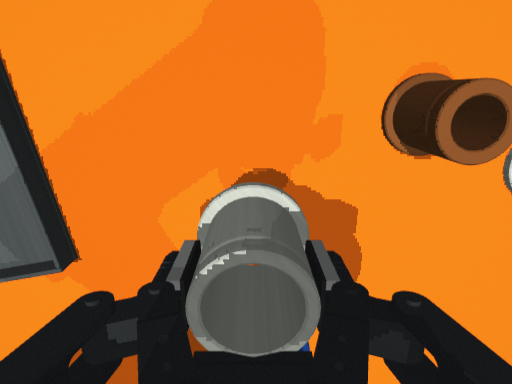

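The sleeve is held upright. The top ring's bore centre is near (253.5,308), and the tool's axis projects to (256,312). I'll check numerically.

Run:
```python
from h import *
a=cv2.imread("pics/wa3.png"); g=cv2.cvtColor(a,cv2.COLOR_BGR2GRAY)
print("col253 rows 225-360",[(r,int(g[r,253])) for r in range(225,362,1) if abs(int(g[r,253])-int(g[r-1,253]))>6])
print("col235",[(r,int(g[r,235])) for r in range(225,362) if abs(int(g[r,235])-int(g[r-1,235]))>6])
for r in (295,305,315,325):print("row",r,[(c,int(g[r,c])) for c in range(175,335) if abs(int(g[r,c])-int(g[r,c-1]))>6])
```

```text
col253 rows 225-360 [(228, 90), (231, 96), (235, 110), (236, 119), (237, 126), (238, 116), (239, 93), (250, 105), (263, 95), (264, 86), (353, 101), (354, 122), (356, 93), (357, 44), (358, 20)]
col235 [(237, 106), (238, 115), (239, 122), (240, 113), (241, 99), (242, 90), (251, 134), (252, 181), (253, 192), (254, 135), (255, 107), (265, 99), (266, 89), (351, 116), (353, 67), (354, 29), (355, 20)]
row 295 [(181, 26), (186, 32), (187, 95), (188, 103), (200, 96), (203, 76), (303, 83), (304, 95), (306, 102), (319, 41), (320, 17), (321, 24)]
row 305 [(185, 74), (186, 101), (188, 110), (198, 99), (200, 83), (201, 75), (305, 86), (306, 98), (309, 108), (320, 81), (321, 30)]
row 315 [(183, 28), (185, 30), (186, 94), (188, 106), (201, 78), (305, 89), (306, 97), (309, 110), (320, 49), (321, 27)]
row 325 [(188, 31), (189, 94), (190, 104), (200, 99), (204, 76), (302, 96), (306, 108), (316, 96), (317, 55), (318, 24)]
```

Request:
carry_out:
  commands: "0 0 -0.3 0 0 0;0.2 0.1 -0.6 0 0 0;0.6 0.3 -0.6 0 0 0;1 0.45 -0.6 0 0 0;1 0.45 -0.6 0 0 0"

```text
clock: 8.6
eef_pos: [0.5782, 0.0495, 0.1768]
tcp_rot: [0.001, 1.0, -0.001, -0.003]
contact_force: [-0.6, -0.0, -5.9]
finger_gap: 0.583
gripper_force: 64.2
```

Request:
carry_out:
  commands: "0.3 0 0 0 0 0;0.6 0 0 0 0 0;0.9 0 0 0 0 0;1 0 0 0 0 0;1 0 0 0 0 0;1 0 0 0 0 0;1 0 0 0 0 0"

```text
clock: 9.48
eef_pos: [0.6772, 0.051, 0.1818]
tcp_rot: [-0.0, 1.0, 0.0, 0.0]
contact_force: [-0.7, -0.2, -4.5]
finger_gap: 0.576
gripper_force: 64.2
```

Run:
```python
from h import *
for i in range(3):
  p=vision.snapshot("wrist"); s=sensors.state(); print(s["clock"],s["eef_pos"],s["tcp_rot"],s["contact_force"],s["qvel"].round(3))
save(p,"wa4.png")
t0=cv2.imread("pics/top0.png"); t=vision.snapshot("top"); save(t,"top1.png")
eg=fitcirc(t0,(250,154),0,22); print("foot top",eg,at(t,eg[0],.012))
ea=fitcirc(t0,(234,223),0,20); print("A top",ea,at(t,ea[0],.04))
eb=fitcirc(t0,(319,215),0,20); print("B top",eb,at(t,eb[0],.04))
```

```text
9.525 [0.67727661 0.05099331 0.18188947] [-1.08522499e-04  9.99999907e-01  2.62884550e-04  3.23608142e-04] [ 0.21109101  0.56516435 -4.86315243] [-0.001  0.003  0.005 -0.    -0.002  0.002]
9.575 [0.67734729 0.05093968 0.18186725] [-9.17251183e-05  9.99999923e-01  2.24084209e-04  3.08526243e-04] [ 0.62580181  0.1642502  -4.77515205] [-0.004  0.005  0.003 -0.    -0.     0.   ]
9.625 [0.67741812 0.05091567 0.18179333] [-7.65894711e-05  9.99999941e-01  1.83095877e-04  2.81410637e-04] [-0.04167481 -0.33052428 -5.3250444 ] [-0.002  0.005  0.002 -0.    -0.001  0.001]
foot top ((249.47512817382812, 155.1463623046875), (32.46739959716797, 33.3642463684082), 94.14238739013672) [0.67483889 0.05153193 0.012     ]
A top ((233.75274658203125, 223.36907958984375), (21.69804573059082, 23.235881805419922), 152.07469177246094) [0.47268992 0.09488958 0.04      ]
B top ((317.83282470703125, 215.32188415527344), (21.45175552368164, 24.002796173095703), 37.48423767089844) [ 0.49245181 -0.13771     0.04      ]
```

View pics/wa4.png

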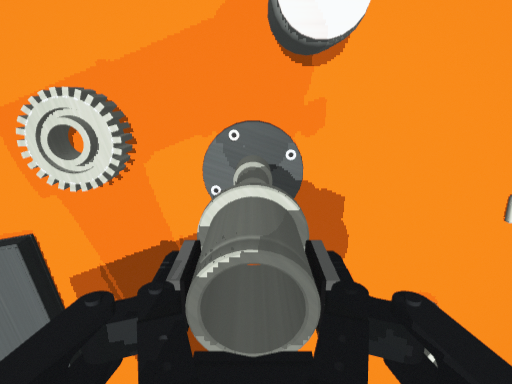

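The foot spans columns 203–303 (centre 253), and the sleeve's ring and flange are also centred on 253, so y is aligned. I'll check x by comparing the foot with the sleeve in this same picture.

Run:
```python
from h import *
from scipy.optimize import least_squares
p=vision.snapshot("wrist"); s=sensors.state(); P=s["eef_pos"]; print(P)
im=cv2.cvtColor(p["image"],cv2.COLOR_RGB2BGR); hsv=cv2.cvtColor(im,cv2.COLOR_BGR2HSV); m=hsv[...,1]<110
pts=[]
for r in range(121,180):
    c=np.where(m[r,195:315])[0]
    if len(c)>5: pts+= [(195+c[0]-.5,r),(195+c[-1]+.5,r)]
pts=np.array(pts,float)
W=np.array([at(p,q,.012)[:2] for q in pts])
f=least_squares(lambda v:np.hypot(*(W-v[:2]).T)-v[2],[.678,.05,.05],loss="soft_l1",f_scale=.0005); print("foot",f.x,np.abs(f.fun).mean())
g=cv2.cvtColor(im,cv2.COLOR_BGR2GRAY)
# flange front edge (underside radius .031, top of flange z= under+.008) and top ring
under=P[2]-.0283
r0=[r for r in range(180,200) if g[r,253]>150]; print("flange rows",r0)
q=at(p,(253,r0[0]-.5),under+.008); print("sleeve centre x from flange",q[0]-.031,q[1])
q=at(p,(253.2,308.3),under+.07); print("from ring",q)
```

```text
[0.67753781 0.05087736 0.18157075]
foot [0.67830441 0.05189932 0.04923402] 0.00019977794661073838
flange rows [185, 186, 187, 188, 189, 190, 191, 192, 193, 194, 195, 196]
sleeve centre x from flange 0.6763258366812114 0.05162337985643135
from ring [0.67788946 0.05168851 0.22327075]
```

Request:
carry_out:
  commands: "0.01 -0.01 0.1 0 0 0;0.01 -0.01 0.3 0 0 0;0.01 -0.01 0.5 0 0 0;0.01 -0.01 0.5 0 0 0"

```text
clock: 10.22
eef_pos: [0.677, 0.0516, 0.1271]
tcp_rot: [0.001, 1.0, 0.0, -0.003]
contact_force: [-0.2, -0.0, -5.0]
finger_gap: 0.579
gripper_force: 64.1
```

Request:
carry_out:
  commands: "0 0 0.1 0 0 0;0 0 0.2 0 0 0;0 0 0.3 0 0 0;0 0 0.4 0 0 0;0 0 0.4 0 0 0"

```text
clock: 10.85
eef_pos: [0.678, 0.0517, 0.0898]
tcp_rot: [0.0, 1.0, 0.0, -0.001]
contact_force: [0.7, -0.7, -4.6]
finger_gap: 0.578
gripper_force: 64.2
```

Request:
carry_out:
  commands: "0 0 0.08 0 0 0;0 0 0.16 0 0 0;0 0 0.24 0 0 0;0 0 0.3 0 0 0;0 0 0.3 0 0 0"

```text
clock: 11.48
eef_pos: [0.6783, 0.0517, 0.0604]
tcp_rot: [0.0, 1.0, 0.0, -0.001]
contact_force: [0.1, -0.1, -5.8]
finger_gap: 0.577
gripper_force: 64.2
```

The sleeve is past the shoulder with no contact, so it is the 39 mm bore.

Request:
carry_out:
  commands: "0 0 0.06 0 0 0;0 0 0.12 0 0 0;0 0 0.17 0 0 0;0 0 0.19 0 0 0;0 0 0.19 0 0 0"

```text
clock: 12.1
eef_pos: [0.6786, 0.0518, 0.0422]
tcp_rot: [0.0, 1.0, 0.0, -0.0]
contact_force: [-0.5, 0.3, -4.3]
finger_gap: 0.577
gripper_force: 64.2
```

Request:
carry_out:
  commands: "0 0 0.01 0 0 0;0 0 0.01 0 0 0;0 0 0.01 0 0 0"

```text
clock: 12.48
eef_pos: [0.6787, 0.0518, 0.0414]
tcp_rot: [0.0, 1.0, 0.0, 0.0]
contact_force: [0.1, 0.5, -5.5]
finger_gap: 0.584
gripper_force: 64.2
```

Request:
carry_out:
  commands: "0 0 0.015 0 0 0;0 0 0.02 0 0 0;0 0 0.02 0 0 0;0 0 0.02 0 0 0"

```text
clock: 12.98
eef_pos: [0.6789, 0.0518, 0.0405]
tcp_rot: [0.0, 1.0, 0.0, 0.001]
contact_force: [-5.4, 1.1, 4.2]
finger_gap: 0.581
gripper_force: 64.8
```

Seated on the foot with light contact. I'll lift and carry it to the tray.

Request:
carry_out:
  commands: "0 0 -0.2 0 0 0;0 0 -0.4 0 0 0;0 0 -0.6 0 0 0;0 0 -0.8 0 0 0;0 0 -1 0 0 0;0 0 -1 0 0 0"

```text
clock: 13.72
eef_pos: [0.6798, 0.052, 0.1423]
tcp_rot: [-0.0, 1.0, 0.0, 0.002]
contact_force: [-0.2, -0.3, -6.0]
finger_gap: 0.584
gripper_force: 64.3
```

Request:
carry_out:
  commands: "0 0 -0.2 0 0 0;-0.1 -0.2 -0.2 0 0 0;-0.4 -0.6 -0.2 0 0 0;-0.6 -0.96 -0.2 0 0 0;-0.6 -0.96 -0.2 0 0 0"

```text
clock: 14.35
eef_pos: [0.6169, 0.1511, 0.1594]
tcp_rot: [-0.0, 1.0, 0.002, -0.0]
contact_force: [0.3, -0.9, -4.8]
finger_gap: 0.58
gripper_force: 64.3
```

Request:
carry_out:
  commands: "-0.2 -0.3 0 0 0 0;-0.4 -0.6 0 0 0 0;-0.6 -0.96 0 0 0 0;-0.6 -0.96 0 0 0 0"

```text
clock: 14.85
eef_pos: [0.5572, 0.2461, 0.1592]
tcp_rot: [-0.0, 1.0, 0.002, -0.0]
contact_force: [-0.2, -0.8, -5.8]
finger_gap: 0.576
gripper_force: 64.7
```

Request:
carry_out:
  commands: "-0.2 -0.3 0 0 0 0;-0.4 -0.6 0 0 0 0;-0.6 -0.96 0 0 0 0;-0.6 -0.96 0 0 0 0;-0.6 -0.96 0 0 0 0;-0.6 -0.96 0 0 0 0"

```text
clock: 15.6
eef_pos: [0.4991, 0.339, 0.1593]
tcp_rot: [0.0, 1.0, -0.0, -0.0]
contact_force: [-0.6, 0.0, -5.3]
finger_gap: 0.575
gripper_force: 64.9
```

Run:
```python
from h import *
s=sensors.state(); print(s["clock"],s["eef_pos"],s["joint_positions"])
w=vision.snapshot("wrist"); t=vision.snapshot("scene")
for p in (w,t): print([(np.round(at(p,d["centre"],0)[:2],3),d["score"]) for d in landmark_of(p,"tray")])
```

```text
15.6 [0.49909977 0.33897165 0.15928971] [ 9.28484617e-01  5.28661490e-02 -3.28287325e-02  2.18227694e-04
 -1.48541236e+00  6.41334080e-01]
[(array([0.5  , 0.341]), 0.82)]
[(array([0.493, 0.347]), 0.75)]
```

Request:
carry_out:
  commands: "0 0 0.3 0 0 0;0 0 0.6 0 0 0;0 0 0.85 0 0 0;0 0 1 0 0 0;0 0 1 0 0 0"

```text
clock: 16.42
eef_pos: [0.4983, 0.3392, 0.0583]
tcp_rot: [0.001, 1.0, -0.0, -0.001]
contact_force: [0.4, 0.2, -4.6]
finger_gap: 0.577
gripper_force: 64.8
```

Request:
carry_out:
  commands: "0 0 0.1 0 0 0;0 0 0.2 0 0 0;0 0 0.25 0 0 0;0 0 0.25 0 0 0;0 0 0.25 0 0 0"

```text
clock: 17.05
eef_pos: [0.4989, 0.34, 0.0347]
tcp_rot: [-0.0, 1.0, 0.0, 0.0]
contact_force: [-1.0, -0.6, -5.7]
finger_gap: 0.577
gripper_force: 64.9
```

Request:
carry_out:
  commands: "0 0 0.015 0 0 0;0 0 0.025 0 0 0;0 0 0.03 0 0 0;0 0 0.03 0 0 0"

```text
clock: 17.55
eef_pos: [0.4988, 0.34, 0.0324]
tcp_rot: [-0.0, 1.0, 0.0, 0.0]
contact_force: [-4.9, -1.7, 4.7]
finger_gap: 0.573
gripper_force: 65.6
```

Request:
carry_out:
  commands: "0 0 0 0 0 0;0 0 0 0 0 0;0 0 0 0 0 0;0 0 0 0 0 0;0 0 0 0 0 0;0 0 0 0 0 0"
  hand: 1

```text
clock: 18.3
eef_pos: [0.4986, 0.3398, 0.0313]
tcp_rot: [0.0, 1.0, 0.0, -0.0]
contact_force: [-0.7, 1.4, 0.0]
finger_gap: 1.002
gripper_force: 0.0
```

Request:
carry_out:
  commands: "0 0 -0.1 0 0 0;0 0 -0.3 0 0 0;0 0 -0.6 0 0 0;0 0 -1 0 0 0;0 0 -1 0 0 0"

```text
clock: 18.92
eef_pos: [0.5006, 0.3412, 0.1378]
tcp_rot: [-0.003, 1.0, 0.0, 0.004]
contact_force: [0.5, -0.6, 0.8]
finger_gap: 1.001
gripper_force: 0.0
```

Request:
carry_out:
  commands: "0 0.3 -0.5 0 0 0;-0.2 0.7 -1 0 0 0;-0.4 1 -1 0 0 0;-0.4 1 -1 0 0 0"

```text
clock: 19.42
eef_pos: [0.4583, 0.2386, 0.2342]
tcp_rot: [-0.002, 1.0, -0.0, 0.002]
contact_force: [0.5, -0.0, 0.4]
finger_gap: 1.0
gripper_force: 0.0
```

Run:
```python
from h import *
w=vision.snapshot("wrist"); save(w,"wtray.png"); s=sensors.state(); print(s["clock"],s["eef_pos"])
for k in("sleeve_1_mid","tray"): print([(np.round(d["centre"]),np.round(at(w,d["centre"],.039 if k[0]=="s" else 0)[:2],3),d["score"]) for d in landmark_of(w,k)])
```

```text
19.475 [0.45850094 0.23933881 0.23293044]
[(array([155., 129.]), array([0.499, 0.34 ]), 0.61), (array([390., 241.]), array([0.374, 0.084]), 0.56)]
[(array([163., 125.]), array([0.499, 0.342]), 0.81)]
```

Request:
carry_out:
  commands: "0 0.5 0 0 0 0;-0.4 1 0 0 0 0;-0.4 1 0 0 0 0"

```text
clock: 19.95
eef_pos: [0.4179, 0.1381, 0.2322]
tcp_rot: [-0.001, 1.0, -0.0, 0.001]
contact_force: [0.6, 0.9, 0.1]
finger_gap: 1.002
gripper_force: 0.0
```

Request:
carry_out:
  commands: "0 0.5 0 0 0 0;0 1 0 0 0 0;0 1 0 0 0 0"

```text
clock: 20.32
eef_pos: [0.4192, 0.0383, 0.2312]
tcp_rot: [0.0, 1.0, -0.001, -0.0]
contact_force: [1.2, 1.1, -0.3]
finger_gap: 1.001
gripper_force: 0.0
```

Request:
carry_out:
  commands: "0 0.5 0 0 0 0;0 1 0 0 0 0;0 1 0 0 0 0"

```text
clock: 20.7
eef_pos: [0.4192, -0.0616, 0.2307]
tcp_rot: [0.0, 1.0, -0.002, -0.001]
contact_force: [0.4, 0.1, 0.7]
finger_gap: 0.999
gripper_force: 0.0
```

Request:
carry_out:
  commands: "0 0.4 0 0 0 0;0 0.8 0 0 0 0;0 0.8 0 0 0 0;0 0.8 0 0 0 0;0 0.8 0 0 0 0"

```text
clock: 21.32
eef_pos: [0.4192, -0.139, 0.2311]
tcp_rot: [-0.0, 1.0, 0.001, -0.0]
contact_force: [-0.0, 0.8, -0.3]
finger_gap: 0.995
gripper_force: 0.0
```

Run:
```python
from h import *
p=vision.snapshot("wrist"); save(p,"wb.png"); s=sensors.state(); P=s["eef_pos"];print(s["clock"],P)
L=landmark_of(p,"sleeve_1_mid"); print([(np.round(d["centre"],1),np.round(at(p,d["centre"],.035)[:2],4),round(d["score"],2)) for d in L])
im=cv2.imread("pics/wb.png"); c=tuple(int(v) for v in proj(p,[[.4965,-.138,.05]])[0]); print(c)
e=fitcirc(im,c,0,36); print(e,at(p,e[0],.07))
b=im[max(c[1]-150,0):c[1]+150,c[0]-150:c[0]+150]; w=cv2.imread("pics/wtray.png")[:300,:400]
h=300; cv2.imwrite("pics/v9.png",np.hstack([cv2.resize(b,(380,int(380*b.shape[0]/b.shape[1])))[:280],cv2.resize(w,(380,280))]) if b.shape[0]*380/b.shape[1]>=280 else w)
```

```text
21.375 [ 0.41910695 -0.1390976   0.23124354]
[(array([ 55.1, 208.1]), array([0.3723, 0.0797]), 0.6)]
(252, 90)
((253.8712158203125, 89.98670959472656), (57.02314758300781, 59.954952239990234), 0.30378177762031555) [ 0.49670181 -0.13922512  0.07      ]
```

View pics/v9.png

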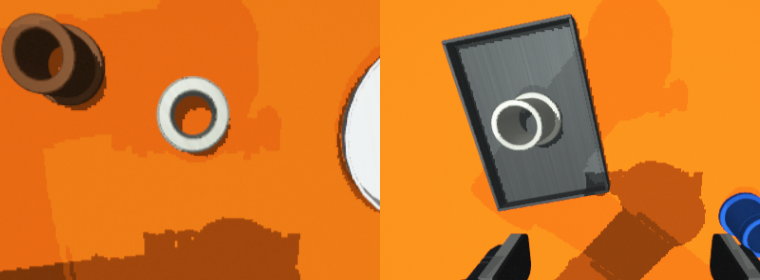

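Left crop: the thick-walled steel sleeve from straight above (pixel (254,90)), with the brown decoy to its left. Right crop: sleeve 1 stands upright in the middle of the tray. Next I grasp the second sleeve.

Request:
carry_out:
  commands: "0.4 0 0.3 0 0 0;0.78 0 0.8 0 0 0;0.78 0 1 0 0 0;0.78 0 1 0 0 0;0.78 0 1 0 0 0"

```text
clock: 22.05
eef_pos: [0.4973, -0.1401, 0.1332]
tcp_rot: [0.0, 1.0, 0.0, 0.001]
contact_force: [-0.2, 0.0, 0.1]
finger_gap: 1.001
gripper_force: 0.0
```

Request:
carry_out:
  commands: "0 0 0.4 0 0 0;0 0 0.7 0 0 0;0 0 1 0 0 0;0 0 1 0 0 0"

```text
clock: 22.55
eef_pos: [0.496, -0.1401, 0.031]
tcp_rot: [-0.0, 1.0, 0.0, -0.001]
contact_force: [0.1, 0.4, 0.5]
finger_gap: 1.002
gripper_force: 0.0
```

Request:
carry_out:
  commands: "0 0 0.04 0 0 0;0 0 0.04 0 0 0;0 0 0.04 0 0 0;0 0 0.04 0 0 0;0 0 0.04 0 0 0;0 0 0.04 0 0 0;0 0 0.04 0 0 0;0 0 0.04 0 0 0"
  hand: -1
  grip_force: 60

```text
clock: 23.55
eef_pos: [0.4979, -0.1403, 0.0294]
tcp_rot: [0.0, 1.0, 0.0, 0.001]
contact_force: [-1.8, 0.3, 6.5]
finger_gap: 0.58
gripper_force: 62.5
```

Run:
```python
from h import *
s=sensors.state(); print(s["clock"],s["eef_pos"],s["contact_force"])
```

```text
23.55 [ 0.49789601 -0.1403437   0.02938841] [-1.78061626  0.32095835  6.47704696]
```

Request:
carry_out:
  commands: "0 0 -0.2 0 0 0;0 0 -0.6 0 0 0;0 0 -1 0 0 0;0 0 -1 0 0 0;0 0 -1 0 0 0"

```text
clock: 24.18
eef_pos: [0.4955, -0.1396, 0.1248]
tcp_rot: [-0.001, 1.0, -0.0, -0.002]
contact_force: [1.4, 0.5, -6.7]
finger_gap: 0.581
gripper_force: 63.9
```

Request:
carry_out:
  commands: "0 0 -0.3 0 0 0;0.2 -0.2 -0.6 0 0 0;0.6 -0.6 -0.6 0 0 0;0.9 -0.95 -0.6 0 0 0;0.9 -0.95 -0.6 0 0 0"

```text
clock: 24.8
eef_pos: [0.5867, -0.0425, 0.1826]
tcp_rot: [-0.0, 1.0, 0.001, -0.003]
contact_force: [-1.0, -0.5, -7.0]
finger_gap: 0.582
gripper_force: 64.7
```

Request:
carry_out:
  commands: "0.2 -0.3 0 0 0 0;0.5 -0.6 0 0 0 0;0.8 -0.9 0 0 0 0;0.9 -0.95 0 0 0 0;0.9 -0.95 0 0 0 0;0.9 -0.95 0 0 0 0;0.9 -0.95 0 0 0 0"

```text
clock: 25.68
eef_pos: [0.6762, 0.049, 0.1877]
tcp_rot: [0.0, 1.0, -0.0, 0.0]
contact_force: [0.6, -0.3, -6.8]
finger_gap: 0.577
gripper_force: 65.0
```

Run:
```python
from h import *
from scipy.optimize import least_squares
for i in range(4): p=vision.snapshot("wrist")
s=sensors.state(); P=s["eef_pos"]; print(s["clock"],P)
save(p,"wb4.png")
im=cv2.cvtColor(p["image"],cv2.COLOR_RGB2BGR); hsv=cv2.cvtColor(im,cv2.COLOR_BGR2HSV); m=hsv[...,1]<110
pts=[]
for r in range(119,180):
    c=np.where(m[r,195:315])[0]
    if len(c)>5: pts+= [(195+c[0]-.5,r),(195+c[-1]+.5,r)]
W=np.array([at(p,q,.012)[:2] for q in np.array(pts,float)])
f=least_squares(lambda v:np.hypot(*(W-v[:2]).T)-v[2],[.678,.05,.05],loss="soft_l1",f_scale=.0005); print("foot",f.x,np.abs(f.fun).mean(),len(pts))
g=cv2.cvtColor(im,cv2.COLOR_BGR2GRAY); under=P[2]-.0294
r0=[r for r in range(180,200) if g[r,253]>150]; print("flange rows",r0)
q=at(p,(253,r0[0]-.5),under+.008); print("x from flange",q[0]-.031,q[1])
print("col253",[(r,int(g[r,253])) for r in range(225,362) if abs(int(g[r,253])-int(g[r-1,253]))>6])
for r in (305,315):print("row",r,[(c,int(g[r,c])) for c in range(175,335) if abs(int(g[r,c])-int(g[r,c-1]))>6])
```

```text
25.875 [0.67653203 0.04953346 0.18775502]
foot [0.67827089 0.05191176 0.04924347] 0.00023533259033760255 120
flange rows [184, 185, 186, 187, 188, 189, 190, 191, 192, 193, 194, 195]
x from flange 0.675555966984269 0.0501291969464504
col253 [(233, 105), (234, 115), (235, 123), (236, 113), (237, 90), (242, 83), (247, 92), (248, 101), (269, 97), (270, 89), (343, 92), (344, 103), (347, 129), (348, 142), (356, 101), (357, 46), (358, 21)]
row 305 [(186, 75), (187, 98), (188, 106), (207, 98), (210, 79), (296, 95), (299, 105), (318, 95), (319, 76), (320, 29), (325, 19)]
row 315 [(187, 93), (189, 106), (208, 97), (211, 83), (212, 74), (295, 98), (317, 99), (318, 83), (319, 31)]
```

Request:
carry_out:
  commands: "0.02 -0.02 0.1 0 0 0;0.02 -0.02 0.3 0 0 0;0.02 -0.02 0.5 0 0 0;0.02 -0.02 0.6 0 0 0;0.02 -0.02 0.6 0 0 0;0.02 -0.02 0.6 0 0 0"

```text
clock: 26.62
eef_pos: [0.6792, 0.0517, 0.1283]
tcp_rot: [0.0, 1.0, 0.0, 0.001]
contact_force: [-0.4, -0.3, -5.7]
finger_gap: 0.579
gripper_force: 65.0
```

Request:
carry_out:
  commands: "0 0 0.04 0 0 0;0 0 0.08 0 0 0;0 0 0.12 0 0 0;0 0 0.12 0 0 0;0 0 0.12 0 0 0"

```text
clock: 27.25
eef_pos: [0.6787, 0.0518, 0.1154]
tcp_rot: [0.0, 1.0, 0.0, 0.0]
contact_force: [0.6, 0.7, -5.9]
finger_gap: 0.579
gripper_force: 65.0
```

Request:
carry_out:
  commands: "0 0 0.03 0 0 0;0 0 0.06 0 0 0;0 0 0.09 0 0 0;0 0 0.12 0 0 0;0 0 0.12 0 0 0"

```text
clock: 27.88
eef_pos: [0.6785, 0.0518, 0.1028]
tcp_rot: [0.0, 1.0, 0.0, -0.0]
contact_force: [0.2, -0.1, -6.3]
finger_gap: 0.577
gripper_force: 65.0
```

Request:
carry_out:
  commands: "0 0 0.04 0 0 0;0 0 0.08 0 0 0;0 0 0.12 0 0 0;0 0 0.16 0 0 0;0 0 0.16 0 0 0"

```text
clock: 28.5
eef_pos: [0.6784, 0.0518, 0.0867]
tcp_rot: [0.0, 1.0, 0.0, -0.0]
contact_force: [0.2, 0.1, -6.6]
finger_gap: 0.578
gripper_force: 65.0
```

Free all the way so far. The expected seat is at TCP ≈ 0.075.

Request:
carry_out:
  commands: "0 0 0.03 0 0 0;0 0 0.06 0 0 0;0 0 0.09 0 0 0;0 0 0.1 0 0 0;0 0 0.1 0 0 0"

```text
clock: 29.12
eef_pos: [0.6786, 0.0518, 0.0772]
tcp_rot: [0.0, 1.0, 0.0, -0.0]
contact_force: [0.6, -0.6, -6.7]
finger_gap: 0.579
gripper_force: 65.0
```

Request:
carry_out:
  commands: "0 0 0.01 0 0 0;0 0 0.02 0 0 0;0 0 0.02 0 0 0;0 0 0.02 0 0 0"

```text
clock: 29.62
eef_pos: [0.6787, 0.0518, 0.0754]
tcp_rot: [0.0, 1.0, 0.0, 0.0]
contact_force: [-0.1, 0.4, -6.4]
finger_gap: 0.578
gripper_force: 65.0
```

Request:
carry_out:
  commands: "0 0 0.01 0 0 0;0 0 0.015 0 0 0;0 0 0.015 0 0 0;0 0 0.015 0 0 0"

```text
clock: 30.12
eef_pos: [0.679, 0.0516, 0.0745]
tcp_rot: [0.0, 1.0, 0.0, 0.0]
contact_force: [-1.2, -0.6, -2.1]
finger_gap: 0.583
gripper_force: 65.3
```

Request:
carry_out:
  commands: "0 0 0.01 0 0 0;0 0 0.01 0 0 0;0 0 0.01 0 0 0"

```text
clock: 30.5
eef_pos: [0.6792, 0.0516, 0.0741]
tcp_rot: [0.0, 1.0, 0.0, 0.001]
contact_force: [-1.1, -1.6, 4.5]
finger_gap: 0.579
gripper_force: 65.7
```

It stopped on the shoulder, so it goes in the dish.

Request:
carry_out:
  commands: "0 0 -0.2 0 0 0;0 0 -0.4 0 0 0;0 0 -0.6 0 0 0;0 0 -0.8 0 0 0;0 0 -1 0 0 0;0 0 -1 0 0 0"

```text
clock: 31.25
eef_pos: [0.6798, 0.052, 0.1759]
tcp_rot: [-0.0, 1.0, 0.0, 0.002]
contact_force: [-0.0, -0.3, -6.9]
finger_gap: 0.581
gripper_force: 65.1
```

Request:
carry_out:
  commands: "-0.1 0.2 0 0 0 0;-0.3 0.6 0 0 0 0;-0.48 0.99 0 0 0 0;-0.48 0.99 0 0 0 0"

```text
clock: 31.75
eef_pos: [0.629, -0.0504, 0.1725]
tcp_rot: [0.0, 1.0, -0.002, -0.001]
contact_force: [1.0, 0.3, -6.5]
finger_gap: 0.576
gripper_force: 65.1
```

Request:
carry_out:
  commands: "-0.2 0.3 0 0 0 0;-0.3 0.6 0 0 0 0;-0.48 0.99 0 0 0 0;-0.48 0.99 0 0 0 0"

```text
clock: 32.25
eef_pos: [0.5813, -0.1485, 0.1723]
tcp_rot: [0.0, 1.0, -0.001, -0.001]
contact_force: [0.9, 1.8, -6.1]
finger_gap: 0.573
gripper_force: 65.3
```

Request:
carry_out:
  commands: "-0.2 0.3 0 0 0 0;-0.3 0.6 0 0 0 0;-0.48 0.99 0 0 0 0;-0.48 0.99 0 0 0 0"

```text
clock: 32.75
eef_pos: [0.5335, -0.2469, 0.1722]
tcp_rot: [0.0, 1.0, -0.001, -0.001]
contact_force: [0.2, 1.2, -6.8]
finger_gap: 0.577
gripper_force: 65.5
```

Request:
carry_out:
  commands: "-0.2 0.3 0 0 0 0;-0.3 0.6 0 0 0 0;-0.48 0.99 0 0 0 0;-0.48 0.99 0 0 0 0;-0.48 0.99 0 0 0 0"

```text
clock: 33.38
eef_pos: [0.4871, -0.3435, 0.1722]
tcp_rot: [-0.0, 1.0, 0.0, -0.0]
contact_force: [0.9, 0.7, -6.8]
finger_gap: 0.576
gripper_force: 65.7
```

Run:
```python
from h import *
w=vision.snapshot("wrist"); save(w,"wd.png"); s=sensors.state(); print(s["clock"],s["eef_pos"],s["contact_force"])
print([(np.round(d["centre"]),np.round(at(w,d["centre"],0)[:2],3),d["score"]) for d in landmark_of(w,"dish")],[d["rect"] for d in boxes_of(w,"dish")])
```

```text
33.425 [ 0.48724395 -0.34323075  0.17235545] [ 0.33755598  0.43144287 -6.93101586]
[(array([255., 172.]), array([ 0.487, -0.345]), 0.87)] [[166.8, 85.7, 343.0, 234.0]]
```

View pics/wd.png

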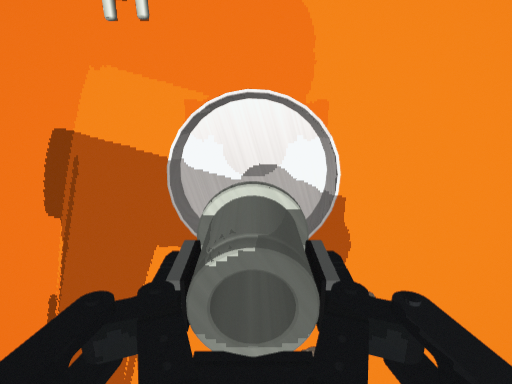

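The dish is centred at (255,172), which is (0.487, −0.345), right under the tool. I'll lower the sleeve.

Request:
carry_out:
  commands: "0 0.01 0.3 0 0 0;0 0.01 0.6 0 0 0;0 0.01 0.85 0 0 0;0 0.01 1 0 0 0;0 0.01 1 0 0 0;0 0.01 1 0 0 0"

```text
clock: 34.28
eef_pos: [0.4876, -0.3455, 0.0744]
tcp_rot: [0.001, 1.0, 0.0, 0.001]
contact_force: [-0.0, 0.6, -6.4]
finger_gap: 0.579
gripper_force: 65.7
```

Request:
carry_out:
  commands: "0 0 0.1 0 0 0;0 0 0.2 0 0 0;0 0 0.3 0 0 0;0 0 0.36 0 0 0;0 0 0.36 0 0 0;0 0 0.36 0 0 0"

```text
clock: 35.02
eef_pos: [0.487, -0.3454, 0.0373]
tcp_rot: [0.0, 1.0, 0.0, 0.0]
contact_force: [-0.8, -0.2, -6.2]
finger_gap: 0.577
gripper_force: 65.7
```

Request:
carry_out:
  commands: "0 0 0.015 0 0 0;0 0 0.03 0 0 0;0 0 0.04 0 0 0;0 0 0.045 0 0 0;0 0 0.045 0 0 0"

```text
clock: 35.65
eef_pos: [0.4868, -0.3453, 0.0335]
tcp_rot: [0.0, 1.0, 0.0, 0.0]
contact_force: [-2.8, 3.3, 0.5]
finger_gap: 0.578
gripper_force: 66.4
```

Touching the dish floor. I'll release and back off.

Request:
carry_out:
  commands: "0 0 0 0 0 0;0 0 0 0 0 0;0 0 0 0 0 0;0 0 0 0 0 0;0 0 0 0 0 0;0 0 0 0 0 0"
  hand: 1

```text
clock: 36.4
eef_pos: [0.4868, -0.3452, 0.0324]
tcp_rot: [0.0, 1.0, 0.0, -0.0]
contact_force: [0.6, -0.2, 1.0]
finger_gap: 1.002
gripper_force: 0.0
```

Request:
carry_out:
  commands: "0 0 -0.1 0 0 0;0 0 -0.3 0 0 0;0 0 -0.6 0 0 0;0 0 -1 0 0 0;0 0 -1 0 0 0"

```text
clock: 37.02
eef_pos: [0.4887, -0.3465, 0.1388]
tcp_rot: [0.002, 1.0, 0.0, 0.004]
contact_force: [-0.2, -0.5, 0.1]
finger_gap: 0.999
gripper_force: 0.0
```

Request:
carry_out:
  commands: "-0.3 0 -0.3 0 0 0;-0.5 0 -0.8 0 0 0;-0.7 0 -0.8 0 0 0;-0.7 0 -0.8 0 0 0;-0.7 0 -0.8 0 0 0"

```text
clock: 37.65
eef_pos: [0.4169, -0.3451, 0.2121]
tcp_rot: [-0.0, 1.0, 0.0, -0.0]
contact_force: [-0.1, -0.1, 0.8]
finger_gap: 0.998
gripper_force: 0.0
```

Run:
```python
from h import *
w=vision.snapshot("wrist"); save(w,"we.png"); s=sensors.state(); print(s["clock"],s["eef_pos"],s["contact_force"],s["qvel"].round(3))
im=cv2.imread("pics/we.png"); t=vision.snapshot("top"); save(t,"te.png")
for p in (w,t):
  for k,z in (("sleeve_1_mid",.039),("dish",0),("tray",0)): print(k,[(np.round(d["centre"]),np.round(at(p,d["centre"],z)[:2],3),round(d["score"],2)) for d in landmark_of(p,k)])
```

```text
37.7 [ 0.41693638 -0.34504621  0.21179353] [ 0.84308889  0.49337678 -0.24819802] [-0.     0.011 -0.001  0.004  0.     0.003]
sleeve_1_mid []
dish [(array([250.,  96.]), array([ 0.489, -0.342]), 0.77)]
tray []
sleeve_1_mid [(array([144., 216.]), array([0.497, 0.344]), 0.73), (array([238., 260.]), array([0.372, 0.083]), 0.59)]
dish [(array([392., 220.]), array([ 0.481, -0.352]), 0.57)]
tray [(array([151., 218.]), array([0.495, 0.335]), 0.97)]
```

```bash
python3 -c "
from bench import close_job
print(close_job())"
```

```text
the job is handed in; nothing more can be done
None
```

I gauged both sleeves and handed the job in: the 39 mm sleeve went down to the gauge's foot and stands in the tray, and the 32 mm sleeve stopped on the shoulder and was released in the dish. I confirmed the tray sleeve upright in a picture; the detector did not find the dish sleeve afterwards, so that placing rests on the floor contact and clean release.

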